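# Park the soap dispenser in its corner and work its pump

## Robot

A 7-joint arm with a two-finger parallel gripper is mounted at the origin on the work surface. World frame = base frame: x ahead of the robot, y to its left, z up, the work surface at z = 0. Lengths are in m, angles in rad, forces in N, time in s.
With the tool pointing down it reaches from about 0.4 to 0.875 m from the base axis. Payload 6.5 kg.
Tool frame: the origin (TCP) lies midway between the tips of the shut fingers; the grasp point (between the pads) lies 19 mm behind it; y points along the fingers, z is the direction in which the jaws open and shut, and the axes are right-handed (so a half turn about y gives the same grasp; the last joint's range is limited). The gripper opens to 88 mm and grips with 3 to 60 N. Pads are 18 mm wide; open, the fingers measure 123 mm over their backs; the gripper's body (75 mm by 187 mm) begins 45 mm behind the grasp point.
Start: joints at [-0.066, 0.536, -0.004, 1.538, 0.003, 1.067, -0.071], TCP at [0.65, 0, 0.239] pointing down, gripper open.
Joint ranges: [-2.7, 2.7], [-0.37, 2.16], [-1.27, 1.26], [0.24, 2.4], [-1.31, 4.45], [0.19, 1.91], [-2.76, 2.76]. Speed limits (rad/s): [2.39, 2.39, 3.14, 3.14, 3.14, 3.14, 3.14].

## Interface

Orientations are given as a rotation vector (axis times angle).
In Python, from workcell import r gives the robot as it stands.
- The arm moves only by the tool play_rows, never from a script. Its arguments are lists of equal length, an entry for each row: "dp": the shift along the tool's x, y, z as a fraction of full scale, a list of three; "rot": the turn, a rotation vector about the tool's x, y, z as a fraction of full scale, a list of three; "claw": the gripper command: -1 is shut, 1 is fully open, values between are in proportion. In form: {"dp": [[x, y, z], ...], "rot": [[ax, ay, az], ...], "claw": [claw, ...]}. A call has 1 to 12 rows; each row is the pose to reach, as a shift and turn from the pose measured when the call began, along the tool's axes at that moment, turning the shorter way round; what a row does not reach only later rows make up. Full scale, the value 1, is 0.1 m for a shift and 180 degrees for a turn. A row lasts 1/8 s, in which the tool goes at most 62.5 mm and 10.7 degrees, less where a joint would pass 70% of its speed; a pose out of reach is approached as far as the arm can. A call with a number of a shift or a turn outside -1 to 1 is refused whole. A call with a gripper value outside its range is refused whole. The fingers move at their own pace and stop on an object; "squeeze" is the grip in N (left out, the last holds). Time passes only in rows, so rows that repeat a pose let the fingers close. It gives the time, the measured TCP pose, the force and the opening at its end, in the units of the state.
- r.observe(): the state, without advancing time (a new reading comes with each control period).
- r.camera(name): name is "scene" or "side" or "wrist"; returns (picture, depth): 480x640x3 uint8, red, green, blue; 480x640 float32, m along the optical axis (not along the pixel's ray), 0 where there is no reading.
- r.get_calibration(name): a dict with "fx", "fy", "cx", "cy" (pixels), "distortion" ([k1, k2, p1, p2, k3] as OpenCV has them; the pictures are not rectified), "xyz" and "attitude" of the camera in the world. Camera axes: x right, y down, z forward; pixel columns grow to the right and rows downward; lengths in m; the calibration is good to about 2 mm. A picture is of the moment at which its call begins: read the wrist's pose just before it. get_calibration takes no time and is no camera call; for the wrist camera it gives the pose at the moment of the call.
- r.job_done(): hands the job in, once; it reports no verdict.
The state is a dict: "t": time; "joint_positions": joint angles; "qd": joint speeds; "effort": joint torques, N m; "tool_pos": TCP position; "orientation": TCP orientation; "wrist_force": force on the tool from outside, world axes, zero at the start; "wrist_torque": the same for the moment, N m; "gripper_width": opening from 0.0 (shut) to 1.0 (fully open).
Only numpy, scipy, OpenCV 4.12 (cv2) and the standard library are available. Lean on these libraries where they do the work, as an engineer would, in place of code of your own. Each camera call takes 0.05 s, during which the arm holds its last target.

## Task

Slide the yellow soap dispenser across the floor, without lifting or tipping it, into the corner of the wooden L-shaped stop, so that its long side lies flush against the long batten and its short side flush against the short one. Once it is fully home there, and not before, press its black pump head all the way down to its stop and let it spring back up, leaving the dispenser still square in the corner. Leave the tin, the pipe coupler, the shower head and the scoop where they are.

Things in the scene. Friction and masses are not known exactly. Their poses are not given: they have to be found in the camera images.
- fence: Fixed L-shaped stop of two wooden battens, 40 mm high and 22 mm thick, screwed to the cement. Origin: the inner corner, at floor level. z up. The long batten's inner face is the plane x = 0, from y = -190 mm to the corner (wood on its +x side); the short batten's inner face is the plane y = 0, from x = -130 mm to the corner (wood on its +y side). The dispenser belongs in the quarter x < 0, y < 0
- dispenser: Loose yellow box-shaped soap dispenser, 90 mm (its x) by 140 mm (its y) by 62 mm high, about 0.5 kg, with a white collar and a black pump head on top. Too wide to grasp. Origin: centre of the underside, z up. Home, its axes are parallel to the stop's and its origin is at x = -45 mm, y = -70 mm in the stop's frame; it starts some centimetres away, turned at most 0.35 rad from that direction
- dispenser_corner (a point): The vertical corner edge of the dispenser at its x = +45 mm, y = +70 mm, at the underside: it comes to the stop's inner corner
- pump_top (a point): Centre of the top face of the black pump head (34 mm across), on the dispenser at x = +8 mm, y = +30 mm, 104 mm above the floor when up. A short black spout 12 mm wide reaches 49 mm from there towards the dispenser's -y, 9 mm high, top 3 mm lower. Moves down with the pump
- pump (a joint): Stroke of the pump head: 0 = up, 0.014 m = down on its stop; a spring returns it (about 3 N to start, 8.5 N at the stop)
- tin: Bystander: closed white polish tin with a blue band and twist cap, 76 mm across, 60 mm high. Origin: centre of the underside
- coupler: Bystander: grey PVC pipe coupler standing on end, 62 mm across, 80 mm high. Origin: centre of the underside
- shower_head: Bystander: round chrome shower head lying face down, 94 mm across, 62 mm high. Origin: centre of the underside
- scoop: Bystander: blue plastic scoop, 165 mm long along its x (bowl at +x, handle at -x), 60 mm wide, 35 mm high. Origin: on its underside, about where bowl and handle meet
Not all that is in view belongs to the job. Of the things like the dispenser, leave any that is pink or turquoise; of the rest the smaller one is meant.

How it is judged:
On the way, in this order (a step that is already met when the one before it is completed fails the run):
1. the dispenser stands square and flush in the corner, pump up (horizontal distance between dispenser_corner and fence below 0.004 m and angle between the x axis of dispenser and the x axis of fence, either way round below 0.03 rad and angle between dispenser's own z axis and vertical below 0.05 rad and value of joint pump below 0.003 m), for 0.3 s.
2. the pump head is down on its stop with the dispenser still home (horizontal distance between dispenser_corner and fence below 0.004 m and angle between the x axis of dispenser and the x axis of fence, either way round below 0.03 rad and angle between dispenser's own z axis and vertical below 0.05 rad and value of joint pump above 0.012 m), for 0.1 s.
At the end, for the whole second after the job is handed in: The dispenser stands on the floor, at rest, with its corner within 4 mm of the stop's inner corner and turned at most 0.03 rad from it; its pump head is up again (within 2 mm); tin, coupler, shower head and scoop are within 20 mm of where they started (horizontal distance between dispenser_corner and fence below 0.004 m and angle between the x axis of dispenser and the x axis of fence, either way round below 0.03 rad and angle between dispenser's own z axis and vertical below 0.05 rad and height (world z) of dispenser below 0.004 m and value of joint pump below 0.002 m and linear speed of dispenser below 0.01 m/s and distance of each of tin, coupler, shower_head, scoop from where it was at the start of the episode below 0.02 m); the robot touches nothing.
It fails at once if a bystander is moved by more than 20 mm (distance of any of tin, coupler, shower_head, scoop from where it was at the start of the episode above 0.02 m).
It fails at once if the dispenser is lifted more than 15 mm off the floor or tipped more than 0.3 rad (height (world z) of dispenser above 0.015 m or angle between dispenser's own z axis and vertical above 0.3 rad).
It fails at once if the pump is pressed (more than 7 mm) while the dispenser is still more than 12 mm from home (value of joint pump above 0.007 m and horizontal distance between dispenser_corner and fence above 0.012 m).
It also fails if it takes over 61 s, if anything falls off the work surface, if the arm or the gripper's body presses on something with over 40 N, if the wrist force passes 120 N, or if a joint passes its speed limit or range.

## Working session

There is one attempt and no reset: what is moved stays moved. The work goes in short steps, Python scripts to look and compute and a tool call to move; the robot and the scene stay as the last step left them, time stands still between calls to the robot, and variables do not carry over. Pictures are saved under pics/ and viewed, and the job is handed in when it is done.

Besides the shell and the picture viewer there is one more tool, called after ">>>" in YAML: its name, and indented under it one key for each argument. play_rows: Moves the arm, as the interface text tells. Its arguments: {"type":"object","properties":{"dp":{"type":"array","items":{"type":"array","items":{"type":"number","minimum":-1,"maximum":1}}},"rot":{"type":"array","items":{"type":"array","items":{"type":"number","minimum":-1,"maximum":1}}},"claw":{"type":"array","items":{"type":"number"}},"squeeze":{"type":"number"}},"required":["dp","rot","claw"]}

```bash
ls; mkdir -p pics
python3 - <<'E'
from workcell import r
import cv2
print(r.observe())
for n in ("scene","side","wrist"):
    c=r.get_calibration(n); print(n,c)
    p,d=r.camera(n); cv2.imwrite(f"pics/{n}0.png",p[:,:,::-1])
    import numpy as np; np.save(f"pics/{n}0.npy",d)
E
```

```text
pics
{'t': 0.0, 'joint_positions': array([-0.06621102,  0.5371342 , -0.00446787,  1.53886575,  0.00256047,
        1.06729139, -0.07118335]), 'qd': array([-0.00169708, -0.00108963, -0.00046676,  0.00026239, -0.00070856,
        0.0012425 , -0.00169967]), 'effort': array([-1.69933578e-04, -5.70981932e+01,  9.90184285e-01, -2.51597965e+01,
       -5.62433247e-02,  1.80829730e-02,  2.02785413e-04]), 'tool_pos': array([6.49388229e-01, 1.95211545e-05, 2.37862378e-01]), 'orientation': array([-1.21055059,  1.21033199, -1.20837675]), 'wrist_force': array([1.05298213, 0.28196375, 0.52572958]), 'wrist_torque': array([-0.00140562,  0.00723495,  0.02736459]), 'gripper_width': 0.9996615396466006}
scene {'fx': 457.6766794526691, 'fy': 457.6766794526691, 'cx': 320.5623874798148, 'cy': 242.84173303410753, 'distortion': array([-0.00206709,  0.        ,  0.        ,  0.        ,  0.        ]), 'xyz': array([ 1.34459419, -0.02839563,  0.80044932]), 'attitude': array([-1.72517132, -1.68914488,  0.77269609])}
side {'fx': 435.7382213676641, 'fy': 435.7382213676641, 'cx': 320.02113351866274, 'cy': 242.70885309858542, 'distortion': array([-0.09682884,  0.        ,  0.        ,  0.        ,  0.        ]), 'xyz': array([0.18430878, 0.62001373, 0.62334903]), 'attitude': array([-0.59306436,  2.55630234, -1.29979394])}
wrist {'fx': 425.2997488232152, 'fy': 425.2997488232152, 'cx': 316.43774162775213, 'cy': 246.73145522811043, 'distortion': array([0.01545326, 0.        , 0.        , 0.        , 0.        ]), 'xyz': array([0.64914332, 0.07447304, 0.38423826]), 'attitude': array([ 2.84951111e+00,  7.57133230e-04, -2.30387289e-03])}
```

View pics/scene0.png

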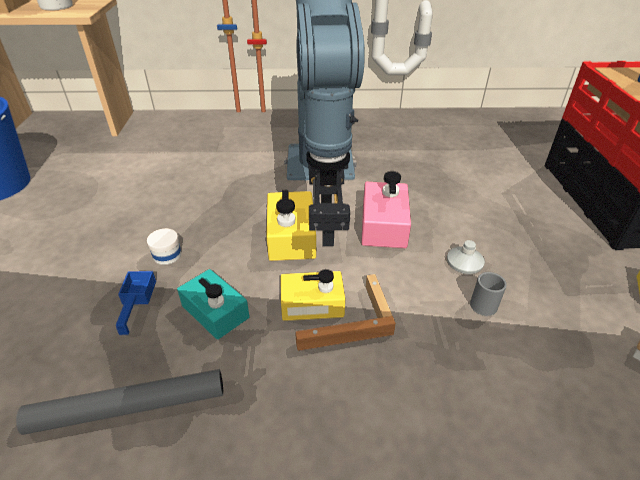

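View pics/side0.png

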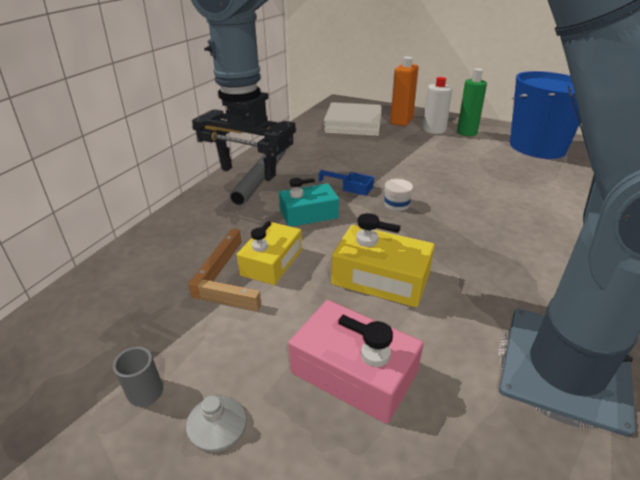

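View pics/wrist0.png

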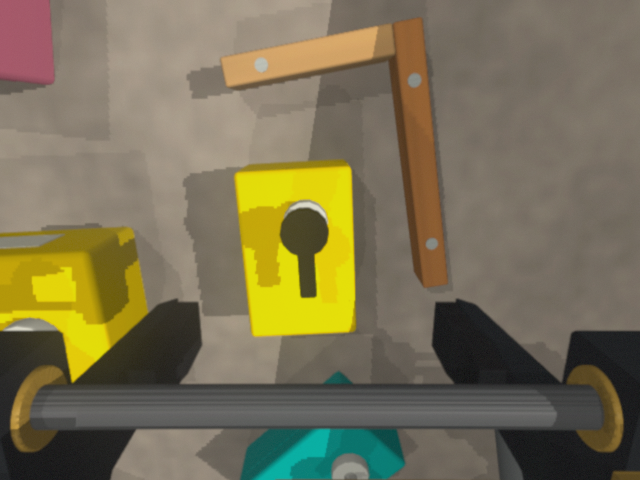

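The wrist view shows the small yellow dispenser at about (300,248). The stop's inner corner is near (395,58), the long batten runs along +x and the short batten is at the top. The larger yellow and the pink box are at the left, and the turquoise one is below. Next I'll measure the top-face edges.

```bash
cat > h.py <<'E'
import numpy as np, cv2
from scipy.spatial.transform import Rotation as R
def K(c): return np.array([[c['fx'],0,c['cx']],[0,c['fy'],c['cy']],[0,0,1]])
def cast(c,px,z):
    px=np.asarray(px,float).reshape(-1,1,2)
    u=cv2.undistortPoints(px,K(c),c['distortion']).reshape(-1,2)
    d=R.from_rotvec(c['attitude']).apply(np.c_[u,np.ones(len(u))])
    o=c['xyz']; s=(z-o[2])/d[:,2]
    return o+d*s[:,None]
def proj(c,P):
    Rm=R.from_rotvec(c['attitude']).as_matrix().T
    return cv2.projectPoints(np.asarray(P,float).reshape(-1,3),cv2.Rodrigues(Rm)[0],-Rm@c['xyz'],K(c),c['distortion'])[0].reshape(-1,2)
def worldmap(c,d):
    v,u=np.mgrid[0:480,0:640]
    n=cv2.undistortPoints(np.c_[u.ravel(),v.ravel()].astype(float).reshape(-1,1,2),K(c),c['distortion']).reshape(-1,2)
    P=np.c_[n,np.ones(len(n))]*d.reshape(-1,1)
    return (R.from_rotvec(c['attitude']).apply(P)+c['xyz']).reshape(480,640,3)
E
python3 - <<'E'
from h import *
from workcell import r
c=r.get_calibration("wrist"); im=cv2.imread("pics/wrist0.png"); d=np.load("pics/wrist0.npy")
W=worldmap(c,d); hsv=cv2.cvtColor(im,cv2.COLOR_BGR2HSV)
yel=cv2.inRange(hsv,(20,120,60),(35,255,255))
wood=cv2.inRange(hsv,(5,90,80),(19,255,255))
def report(mask,z,roi,name,tol=0.008):
    m=np.zeros_like(mask);x0,y0,x1,y1=roi;m[y0:y1,x0:x1]=mask[y0:y1,x0:x1]
    m=cv2.morphologyEx(m,cv2.MORPH_OPEN,np.ones((3,3)))
    print(name,"px",cv2.countNonZero(m),"z pct",np.percentile(W[...,2][m>0],[5,25,50,75,95]))
    m2=m*(abs(W[...,2]-z)<tol)
    cs,_=cv2.findContours(m2,cv2.RETR_EXTERNAL,cv2.CHAIN_APPROX_NONE)
    k=max(cs,key=cv2.contourArea)
    P=cast(c,k.reshape(-1,2),z)[:,:2]
    rect=cv2.minAreaRect((P*1000).astype(np.float32)); print(rect, cv2.boxPoints(rect).tolist())
    ap=cv2.approxPolyDP(k,4,True).reshape(-1,2); print(ap.tolist()); print((cast(c,ap,z)[:,:2]*1000).round(1).tolist())
report(yel,0.062,(215,130,380,360),"disp")
report(wood,0.040,(200,0,470,310),"fence")
# black head
blk=cv2.inRange(hsv,(0,0,0),(180,255,60)); m=np.zeros_like(blk); m[190:310,265:345]=blk[190:310,265:345]
ys,xs=np.nonzero(m); P=cast(c,[[304,231]],0.104); print("pump",P, "z",np.percentile(W[...,2][m>0],[5,50,95]))
E
```

```text
disp px 17141 z pct [0.05750354 0.06171941 0.06232034 0.06288342 0.06393781]
((634.0452880859375, -29.610130310058594), (88.9325942993164, 139.1214141845703), 3.1470959186553955) [[585.8272094726562, 37.40449142456055], [593.4649047851562, -101.50711059570312], [682.2633666992188, -96.624755859375], [674.6256713867188, 42.28684997558594]]
[[349, 166], [234, 174], [253, 335], [355, 329]]
[[673.1, 40.6], [586.7, 34.6], [595.3, -100.2], [681.2, -94.6]]
fence px 15008 z pct [0.01585466 0.03932507 0.0401704  0.04080231 0.04162707]
((669.4937133789062, 28.07190704345703), (150.773681640625, 210.99234008789062), 10.393765449523926) [[576.3110961914062, 118.2363052368164], [614.3766479492188, -89.29388427734375], [762.6763305664062, -62.092491149902344], [724.6107788085938, 145.4376983642578]]
[[222, 57], [226, 85], [236, 87], [394, 56], [424, 287], [447, 283], [421, 18]]
[[578.5, 118.1], [580.2, 98.7], [587.7, 97.3], [706.3, 118.9], [742.2, -65.5], [761.8, -61.8], [724.4, 144.0]]Traceback (most recent call last):
  File "<stdin>", line 21, in <module>
    return _quantile_unchecked(
        a, q, axis, out, overwrite_input, method, keepdims, weights)
    return _ureduce(a,
                    func=_quantile_ureduce_func,
    ...<5 lines>...
                    overwrite_input=overwrite_input,
                    method=method)
    r = func(a, **kwargs)
    result = _quantile(arr,
                       quantiles=q,
    ...<2 lines>...
                       out=out,
                       weights=wgt)
    slices_having_nans = np.isnan(arr[-1, ...])
                                  ~~~^^^^^^^^^
IndexError: index -1 is out of bounds for axis 0 with size 0
```

Run:
```python
from h import *
from workcell import r
rng={'yel':((20,120,60),(35,255,255)),'teal':((80,100,40),(97,255,255)),'pink':((150,60,80),(179,200,255)),'blue':((105,120,40),(125,255,255))}
for n in ("scene","side","wrist"):
    c=r.get_calibration(n); im=cv2.imread(f"pics/{n}0.png"); d=np.load(f"pics/{n}0.npy")
    W=worldmap(c,d); hsv=cv2.cvtColor(im,cv2.COLOR_BGR2HSV)
    for k,(a,b) in rng.items():
        m=cv2.morphologyEx(cv2.inRange(hsv,a,b),cv2.MORPH_OPEN,np.ones((3,3)))
        m=m*((d>0)&(W[...,2]<0.15)&(W[...,0]>0.2)).astype(np.uint8)
        N,L,S,C=cv2.connectedComponentsWithStats(m)
        for i in range(1,N):
            if S[i,4]<250: continue
            Q=W[L==i]; print(n,k,C[i].round(),S[i,4],"min",np.percentile(Q,1,axis=0).round(3),"max",np.percentile(Q,99,axis=0).round(3))
            t=Q[:,2].max(); 
            top=Q[abs(Q[:,2]-np.percentile(Q[:,2],97))<.006]; rect=cv2.minAreaRect((top[:,:2]*1000).astype(np.float32)); print("    top",np.median(top[:,2]).round(3),cv2.boxPoints(rect).round().tolist())
```

```text
scene yel [290. 229.] 2599 min [ 0.301 -0.146  0.004] max [ 0.488 -0.022  0.136]
    top 0.087 [[290.0, -30.0], [296.0, -151.0], [488.0, -141.0], [482.0, -21.0]]
scene yel [311. 296.] 2178 min [ 0.593 -0.099  0.003] max [0.683 0.039 0.078]
    top 0.064 [[586.0, 36.0], [592.0, -101.0], [684.0, -97.0], [678.0, 40.0]]
scene teal [214. 305.] 2573 min [ 0.59  -0.325  0.004] max [ 0.731 -0.175  0.102]
    top 0.064 [[574.0, -268.0], [636.0, -332.0], [735.0, -235.0], [673.0, -171.0]]
scene pink [385. 217.] 2734 min [0.259 0.103 0.005] max [0.446 0.232 0.089]
    top 0.086 [[246.0, 122.0], [434.0, 100.0], [448.0, 219.0], [261.0, 242.0]]
scene blue [134. 295.] 1301 min [ 0.551 -0.469  0.003] max [ 0.713 -0.41   0.039]
    top 0.035 [[549.0, -410.0], [549.0, -471.0], [715.0, -469.0], [714.0, -408.0]]
side yel [268. 254.] 2204 min [ 0.586 -0.097  0.   ] max [0.681 0.042 0.095]
    top 0.061 [[585.0, 39.0], [590.0, -103.0], [681.0, -100.0], [676.0, 43.0]]
side yel [383. 263.] 4831 min [ 0.293 -0.142  0.002] max [ 0.48  -0.019  0.086]
    top 0.084 [[291.0, -26.0], [298.0, -151.0], [486.0, -141.
[... 599 characters left out ...]
2.0, -470.0], [709.0, -470.0], [709.0, -405.0], [552.0, -404.0]]
wrist yel [297. 248.] 17089 min [ 0.589 -0.099  0.001] max [0.68  0.04  0.104]
    top 0.103 [[615.0, -45.0], [648.0, -51.0], [658.0, 4.0], [625.0, 10.0]]
wrist yel [ 76. 288.] 14789 min [ 0.399 -0.117  0.008] max [ 0.484 -0.02   0.086]
    top 0.085 [[401.0, -22.0], [405.0, -130.0], [486.0, -127.0], [482.0, -19.0]]
wrist teal [320. 453.] 6714 min [ 0.576 -0.263  0.009] max [ 0.729 -0.195  0.064]
    top 0.062 [[584.0, -195.0], [586.0, -254.0], [731.0, -250.0], [729.0, -191.0]]
wrist pink [26. 41.] 4294 min [0.427 0.101 0.005] max [0.438 0.159 0.065]
    top 0.061 [[426.0, 101.0], [432.0, 100.0], [443.0, 149.0], [437.0, 150.0]]
```

Run:
```python
from h import *
from workcell import r
# cross check dispenser corners+fence corner in scene and side by projecting
P=[[.6746,.0423,.062],[.5858,.0374,.062],[.5935,-.1015,.062],[.6823,-.0966,.062],[.7063,.1189,.04],[.7422,-.0655,.04],[.5877,.0973,.04]]
for n in ("scene","side"):
    c=r.get_calibration(n); im=cv2.imread(f"pics/{n}0.png")
    for p in proj(c,P): cv2.circle(im,tuple(int(v) for v in p.round()),1,(255,0,255),-1)
    x0,y0=(260,230) if n=="scene" else (170,200)
    cv2.imwrite(f"pics/chk_{n}.png",cv2.resize(im[y0:y0+140,x0:x0+160],None,fx=4,fy=4,interpolation=cv2.INTER_NEAREST))
```

```text
(no output)
```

View pics/chk_scene.png

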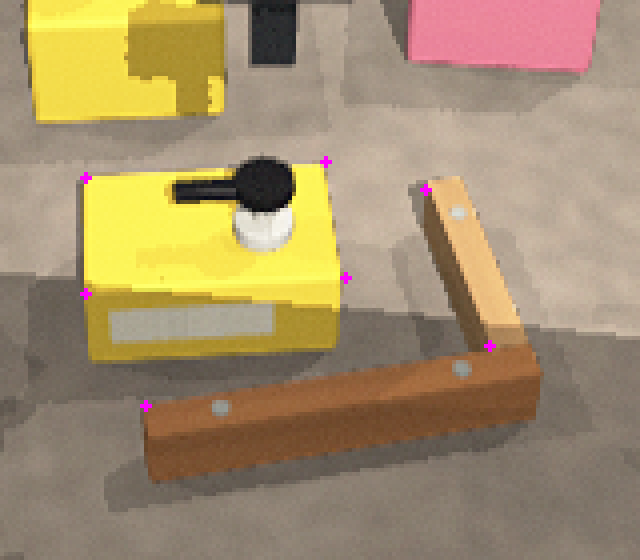

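View pics/chk_side.png

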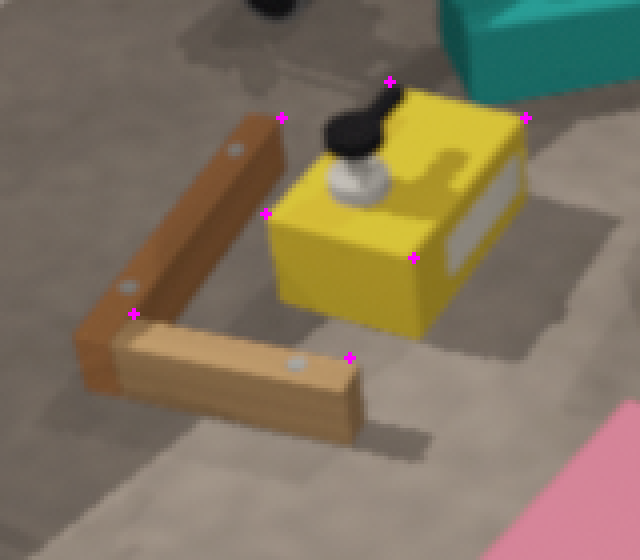

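>>> play_rows:
  dp:
    - [0.43,0,-0.89]
    - [0.43,0,-0.89]
    - [0.43,0,-0.89]
    - [0.43,0,-0.89]
    - [0.43,0,-0.89]
    - [0.43,0,-0.89]
    - [0.43,0,-0.89]
    - [0.43,0,-0.89]
    - [0.43,0,-0.89]
    - [0.43,0,-0.89]
  rot:
    - [0,0.442,0]
    - [0,0.442,0]
    - [0,0.442,0]
    - [0,0.442,0]
    - [0,0.442,0]
    - [0,0.442,0]
    - [0,0.442,0]
    - [0,0.442,0]
    - [0,0.442,0]
    - [0,0.442,0]
  claw: [1,1,1,1,1,1,1,1,1,1]

```text
t: 1.4
tool_pos: [0.5605, -0.043, 0.2381]
orientation: [-0.198, 2.126, -2.126]
wrist_force: [0.1, 0.3, -0.4]
gripper_width: 0.998
```

```bash
cat > st.py <<'E'
from h import *
from workcell import r
C=np.array([.7063,.1189]); Y=np.radians(10.4)
def ff(p):
    d=np.asarray(p)[:2]-C; return np.array([np.cos(Y)*d[0]+np.sin(Y)*d[1],-np.sin(Y)*d[0]+np.cos(Y)*d[1]])*1000
def st():
    o=r.observe(); M=R.from_rotvec(o['orientation']).as_matrix()
    print('t',o['t'],'tcp',o['tool_pos'].round(4),'fence',ff(o['tool_pos']).round(1))
    for i,n in enumerate('xyz'): print(' tool',n,M[:,i].round(3),'yaw',np.degrees(np.arctan2(M[1,i],M[0,i])).round(2))
    print(' F',o['wrist_force'].round(2),'T',o['wrist_torque'].round(2),'grip',round(o['gripper_width'],3),'q',o['joint_positions'].round(2))
if __name__=="__main__": st()
E
python3 st.py
```

```text
t 1.4 tcp [ 0.5605 -0.043   0.2381] fence [-172.7 -132.9]
 tool x [-0.983 -0.183  0.002] yaw -169.46
 tool y [-0.002 -0.    -1.   ] yaw -176.47
 tool z [ 0.183 -0.983 -0.   ] yaw -79.46
 F [ 0.11  0.32 -0.43] T [0.06 0.14 0.03] grip 0.998 q [-0.23  0.4   0.29  1.79 -0.13  0.98 -1.27]
```

>>> play_rows:
  dp:
    - [0,0.5,0]
    - [0,1,0]
    - [0,1,0]
    - [0,1,0]
  rot:
    - [0,0,0]
    - [0,0,0]
    - [0,0,0]
    - [0,0,0]
  claw: [1,1,1,1]

```text
t: 1.9
tool_pos: [0.5614, -0.0433, 0.1397]
orientation: [-0.196, 2.125, -2.125]
wrist_force: [0.1, -0.1, 0.6]
gripper_width: 1.003
```

>>> play_rows:
  dp:
    - [0,0.4,0]
    - [0,0.8,0]
    - [0,0.96,0]
    - [0,0.96,0]
    - [0,0.96,0]
  rot:
    - [0,0,0]
    - [0,0,0]
    - [0,0,0]
    - [0,0,0]
    - [0,0,0]
  claw: [1,1,1,1,1]

```text
t: 2.52
tool_pos: [0.563, -0.0434, 0.0455]
orientation: [-0.192, 2.123, -2.124]
wrist_force: [-0.3, -0.1, 0.3]
gripper_width: 1.002
```

Run:
```python
from st import *
st()
for n in ("scene","wrist"):
    p,d=r.camera(n); cv2.imwrite(f"pics/{n}1.png",p[:,:,::-1])
```

```text
t 2.525 tcp [ 0.563  -0.0434  0.0455] fence [-170.3 -133.8]
 tool x [-0.983 -0.183 -0.003] yaw -169.46
 tool y [ 0.003 -0.    -1.   ] yaw -3.6
 tool z [ 0.183 -0.983  0.001] yaw -79.46
 F [-0.28 -0.15  0.27] T [ 0.05  0.09 -0.03] grip 1.002 q [-0.16  0.68  0.21  1.89 -0.23  0.59 -1.19]
```

View pics/wrist1.png

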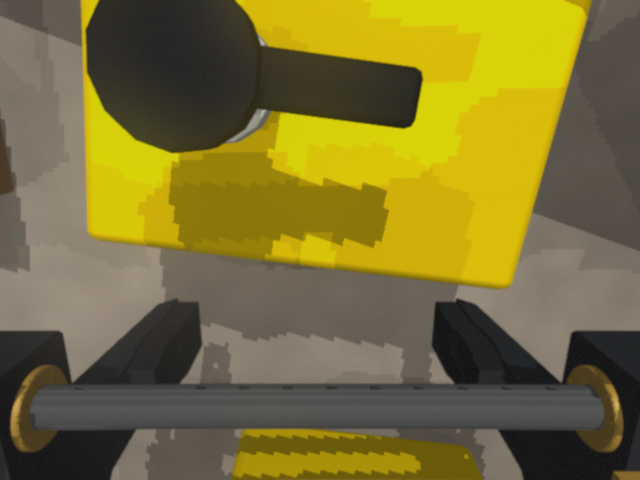

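View pics/scene1.png

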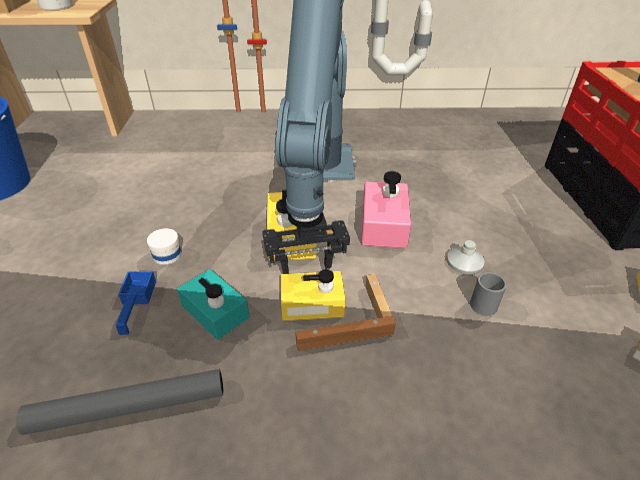

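The fingers sit behind the long face at the bottom of the wrist view, with the box's near edge running from (90,237) to (510,287). I'll push in fence +x.

>>> play_rows:
  dp:
    - [-0.06,0,0]
    - [-0.12,0,0]
    - [-0.17,0,0]
    - [-0.22,0,0]
    - [-0.27,0,0]
    - [-0.32,0,0]
    - [-0.37,0,0]
    - [-0.42,0,0]
    - [-0.46,0,0]
    - [-0.5,0,0]
    - [-0.53,0,0]
    - [-0.55,0,0]
  rot:
    - [0,0,0]
    - [0,0,0]
    - [0,0,0]
    - [0,0,0]
    - [0,0,0]
    - [0,0,0]
    - [0,0,0]
    - [0,0,0]
    - [0,0,0]
    - [0,0,0]
    - [0,0,0]
    - [0,0,0]
  claw: [1,1,1,1,1,1,1,1,1,1,1,1]

```text
t: 4.12
tool_pos: [0.6169, -0.0332, 0.0454]
orientation: [-0.193, 2.123, -2.124]
wrist_force: [-1.8, -0.6, -1.3]
gripper_width: 1.001
```

Run:
```python
from st import *
st()
for n in ("scene","wrist","side"):
    p,d=r.camera(n); cv2.imwrite(f"pics/{n}2.png",p[:,:,::-1])
    if n=='side': cv2.imwrite("pics/side2c.png",cv2.resize(p[180:330,160:360,::-1],None,fx=3,fy=3))
    if n=='scene': cv2.imwrite("pics/scene2c.png",cv2.resize(p[220:370,240:440,::-1],None,fx=3,fy=3))
```

```text
t 4.125 tcp [ 0.6169 -0.0332  0.0454] fence [-115.4 -133.5]
 tool x [-0.983 -0.183 -0.003] yaw -169.45
 tool y [ 0.003 -0.    -1.   ] yaw -1.42
 tool z [ 0.183 -0.983  0.001] yaw -79.45
 F [-1.78 -0.62 -1.28] T [-0.05  0.59  0.06] grip 1.001 q [-0.17  0.75  0.21  1.75 -0.23  0.67 -1.22]
```

View pics/scene2c.png

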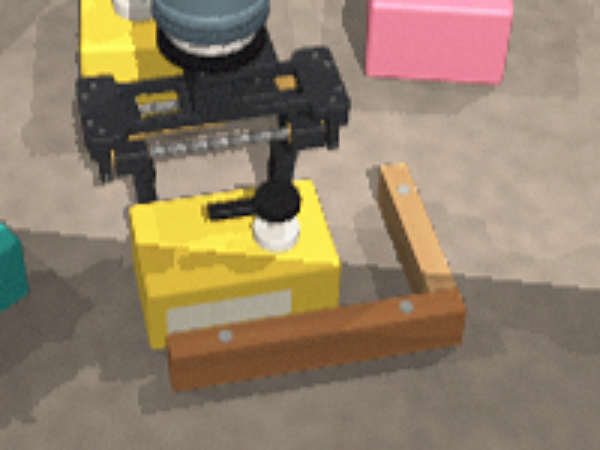

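View pics/wrist2.png

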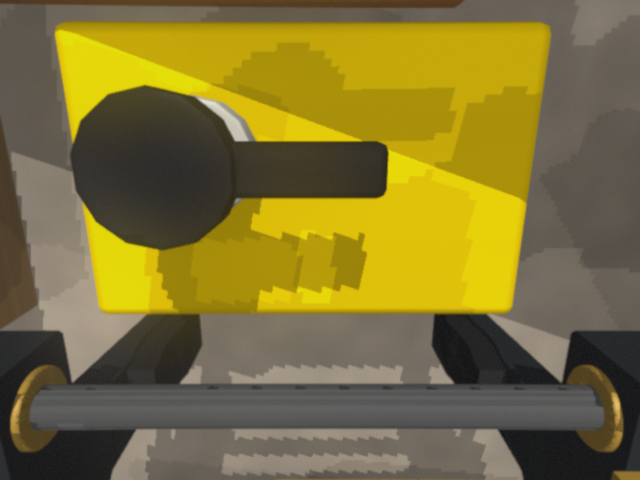

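The box has squared up to the fingers: its edges are level in the wrist view, and the batten shows at the top edge. I'll continue gently to the long batten.

>>> play_rows:
  dp:
    - [-0.03,0,0]
    - [-0.05,0,0]
    - [-0.07,0,0]
    - [-0.09,0,0]
    - [-0.11,0,0]
    - [-0.125,0,0]
    - [-0.135,0,0]
    - [-0.145,0,0]
  rot:
    - [0,0,0]
    - [0,0,0]
    - [0,0,0]
    - [0,0,0]
    - [0,0,0]
    - [0,0,0]
    - [0,0,0]
    - [0,0,0]
  claw: [1,1,1,1,1,1,1,1]

```text
t: 5.28
tool_pos: [0.6314, -0.0305, 0.0455]
orientation: [-0.192, 2.123, -2.124]
wrist_force: [-2.4, -0.4, -0.9]
gripper_width: 1.003
```

```bash
python3 st.py
```

```text
t 5.275 tcp [ 0.6314 -0.0305  0.0455] fence [-100.7 -133.4]
 tool x [-0.983 -0.183 -0.004] yaw -169.45
 tool y [ 0.004 -0.    -1.   ] yaw -0.76
 tool z [ 0.183 -0.983  0.001] yaw -79.45
 F [-2.39 -0.42 -0.9 ] T [-0.06  0.69  0.06] grip 1.003 q [-0.17  0.76  0.22  1.71 -0.23  0.69 -1.22]
```

>>> play_rows:
  dp:
    - [-0.015,0,0]
    - [-0.025,0,0]
    - [-0.035,0,0]
    - [-0.035,0,0]
  rot:
    - [0,0,0]
    - [0,0,0]
    - [0,0,0]
    - [0,0,0]
  claw: [1,1,1,1]

```text
t: 5.78
tool_pos: [0.633, -0.0302, 0.0455]
orientation: [-0.196, 2.125, -2.125]
wrist_force: [-8.0, -0.5, 6.2]
gripper_width: 1.001
```

```bash
python3 st.py
```

```text
t 5.775 tcp [ 0.633  -0.0302  0.0455] fence [ -99.  -133.4]
 tool x [-0.983 -0.183  0.   ] yaw -169.47
 tool y [-0. -0. -1.] yaw -162.58
 tool z [ 0.183 -0.983  0.   ] yaw -79.47
 F [-8.   -0.47  6.24] T [-0.16  1.79 -0.01] grip 1.001 q [-0.17  0.77  0.22  1.7  -0.23  0.7  -1.22]
```

Contact at fence x = −99 mm, exactly the flush position predicted, with 8 N. I'll back off, lift and go round to the −y end.

>>> play_rows:
  dp:
    - [0.12,0,0]
    - [0.25,0,0]
    - [0.25,-0.4,0]
    - [0.25,-0.8,0]
    - [0.25,-1,0]
    - [0.25,-1,0]
  rot:
    - [0,0,0]
    - [0,0,0]
    - [0,0,0]
    - [0,0,0]
    - [0,0,0]
    - [0,0,0]
  claw: [1,1,1,1,0.5,0]

```text
t: 6.52
tool_pos: [0.6092, -0.0348, 0.1466]
orientation: [-0.193, 2.124, -2.124]
wrist_force: [-0.0, -0.3, -0.7]
gripper_width: 0.798
```

>>> play_rows:
  dp:
    - [-0.2,0,0.3]
    - [-0.4,0,0.6]
    - [-0.77,0,0.95]
    - [-0.77,0,0.95]
    - [-0.77,0,0.95]
    - [-0.77,0,0.95]
    - [-0.77,0,0.95]
    - [-0.77,0,0.95]
    - [-0.77,0,0.95]
    - [-0.77,0,0.95]
    - [-0.77,0,0.95]
    - [-0.77,0,0.95]
  rot:
    - [0,-0.5,0]
    - [0,-0.5,0]
    - [0,-0.5,0]
    - [0,-0.5,0]
    - [0,-0.5,0]
    - [0,-0.5,0]
    - [0,-0.5,0]
    - [0,-0.5,0]
    - [0,-0.5,0]
    - [0,-0.5,0]
    - [0,-0.5,0]
    - [0,-0.5,0]
  claw: [-0.09,-0.09,-0.09,-0.09,-0.09,-0.09,-0.09,-0.09,-0.09,-0.09,-0.09,-0.09]

```text
t: 8.02
tool_pos: [0.7021, -0.1139, 0.1463]
orientation: [-1.289, 1.072, -1.074]
wrist_force: [-0.2, -0.1, -0.1]
gripper_width: 0.453
```

Run:
```python
from st import *
st()
c=r.get_calibration("wrist")
p,d=r.camera("wrist"); cv2.imwrite("pics/wrist3.png",p[:,:,::-1]); np.save("pics/wrist3.npy",d)
import pickle; pickle.dump(c,open("pics/c3.pkl","wb"))
```

```text
t 8.025 tcp [ 0.7021 -0.1139  0.1463] fence [ -46.1 -228.2]
 tool x [ 0.182 -0.983  0.   ] yaw -79.5
 tool y [ 0.002  0.    -1.   ] yaw 7.32
 tool z [0.983 0.182 0.002] yaw 10.5
 F [-0.2  -0.14 -0.1 ] T [-0.03  0.01  0.01] grip 0.453 q [ 0.17  0.74 -0.12  1.42  0.1   0.99  0.21]
```

View pics/wrist3.png

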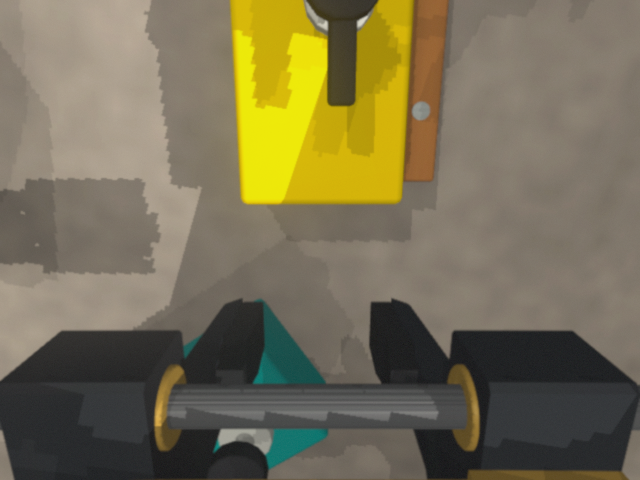

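Run:
```python
from st import *
import pickle
c=pickle.load(open("pics/c3.pkl","rb"))
for p,z in [((243,203),.062),((402,203),.062),((232,2),.062),((415,2),.062),((434,181),.04),((405,181),.04)]:
    P=cast(c,[p],z)[0]; print(p,P.round(4),ff(P).round(1))
```

```text
(243, 203) [ 0.6566 -0.0915  0.062 ] [ -86.8 -198. ]
(402, 203) [ 0.7424 -0.0756  0.062 ] [   0.4 -197.8]
(232, 2) [0.6386 0.0045 0.062 ] [ -87.3 -100.3]
(415, 2) [0.725  0.0205 0.062 ] [   0.6 -100.1]
(434, 181) [ 0.7631 -0.0627  0.04  ] [  23.1 -188.8]
(405, 181) [ 0.7462 -0.0658  0.04  ] [   6.  -188.9]
```

>>> play_rows:
  dp:
    - [0,0.4,0]
    - [0,0.8,0]
    - [0,1,0]
    - [0,1,0]
    - [0,1,0]
  rot:
    - [0,0,0]
    - [0,0,0]
    - [0,0,0]
    - [0,0,0]
    - [0,0,0]
  claw: [-0.09,-0.09,-0.09,-0.09,-0.09]

```text
t: 8.7
tool_pos: [0.7038, -0.114, 0.0482]
orientation: [-1.287, 1.069, -1.076]
wrist_force: [0.4, -0.4, 1.1]
gripper_width: 0.454
```

>>> play_rows:
  dp:
    - [-0.05,0,0]
    - [-0.1,0,0]
    - [-0.15,0,0]
    - [-0.2,0,0]
    - [-0.25,0,0]
    - [-0.3,0,0]
    - [-0.35,0,0]
    - [-0.4,0,0]
    - [-0.45,0,0]
    - [-0.5,0,0]
    - [-0.53,0,0]
    - [-0.55,0,0]
  rot:
    - [0,0,0]
    - [0,0,0]
    - [0,0,0]
    - [0,0,0]
    - [0,0,0]
    - [0,0,0]
    - [0,0,0]
    - [0,0,0]
    - [0,0,0]
    - [0,0,0]
    - [0,0,0]
    - [0,0,0]
  claw: [-0.09,-0.09,-0.09,-0.09,-0.09,-0.09,-0.09,-0.09,-0.09,-0.09,-0.09,-0.09]

```text
t: 10.2
tool_pos: [0.6939, -0.06, 0.0484]
orientation: [-1.287, 1.069, -1.077]
wrist_force: [1.4, -5.4, 4.0]
gripper_width: 0.454
```

Run:
```python
from st import *
st()
p,d=r.camera("wrist"); cv2.imwrite("pics/wrist4.png",p[:,:,::-1])
p,d=r.camera("scene"); cv2.imwrite("pics/scene4.png",cv2.resize(p[220:370,240:440,::-1],None,fx=3,fy=3))
```

```text
t 10.2 tcp [ 0.6939 -0.06    0.0484] fence [ -44.5 -173.7]
 tool x [ 0.182 -0.983  0.001] yaw -79.5
 tool y [ 0.006 -0.    -1.   ] yaw -4.83
 tool z [0.983 0.182 0.005] yaw 10.5
 F [ 1.44 -5.42  3.99] T [-1.08 -0.19 -0.06] grip 0.454 q [ 0.09  0.84 -0.11  1.5   0.11  0.8   0.12]
```

View pics/wrist4.png

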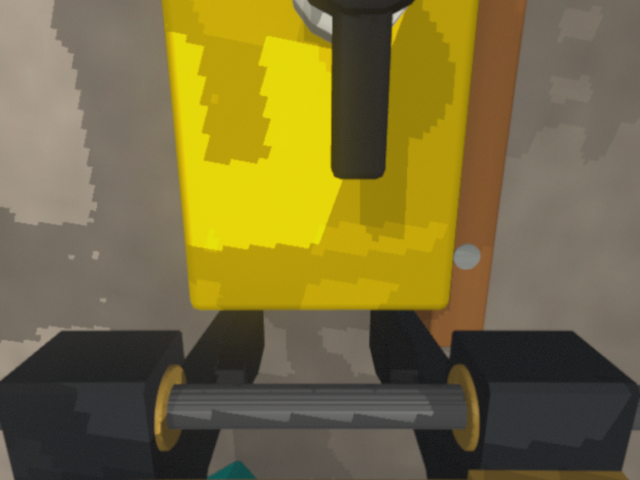

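View pics/scene4.png

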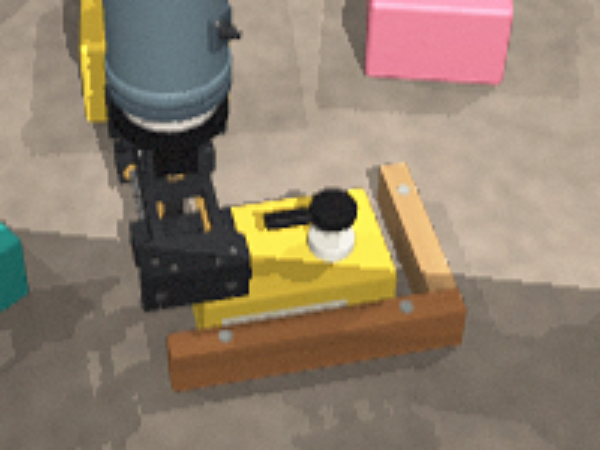

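The box slides square along the long batten, with about 25 mm to go to the short one.

>>> play_rows:
  dp:
    - [-0.03,0.02,0]
    - [-0.06,0.03,0]
    - [-0.09,0.03,0]
    - [-0.12,0.03,0]
    - [-0.15,0.03,0]
    - [-0.17,0.03,0]
    - [-0.19,0.03,0]
    - [-0.21,0.03,0]
    - [-0.225,0.03,0]
    - [-0.24,0.03,0]
  rot:
    - [0,0,0]
    - [0,0,0]
    - [0,0,0]
    - [0,0,0]
    - [0,0,0]
    - [0,0,0]
    - [0,0,0]
    - [0,0,0]
    - [0,0,0]
    - [0,0,0]
  claw: [-0.09,-0.09,-0.09,-0.09,-0.09,-0.09,-0.09,-0.09,-0.09,-0.09]

```text
t: 11.55
tool_pos: [0.6898, -0.0366, 0.0456]
orientation: [-1.287, 1.068, -1.077]
wrist_force: [0.4, -5.0, 4.0]
gripper_width: 0.455
```

>>> play_rows:
  dp:
    - [-0.015,0,0]
    - [-0.025,0,0]
    - [-0.03,0,0]
    - [-0.03,0,0]
  rot:
    - [0,0,0]
    - [0,0,0]
    - [0,0,0]
    - [0,0,0]
  claw: [-0.09,-0.09,-0.09,-0.09]

```text
t: 12.05
tool_pos: [0.6895, -0.0365, 0.0457]
orientation: [-1.288, 1.068, -1.081]
wrist_force: [1.6, -9.4, 2.8]
gripper_width: 0.454
```

```bash
python3 st.py
```

```text
t 12.05 tcp [ 0.6895 -0.0365  0.0457] fence [ -44.6 -149.8]
 tool x [ 0.18  -0.984  0.005] yaw -79.63
 tool y [ 0.007 -0.004 -1.   ] yaw -29.34
 tool z [0.984 0.18  0.006] yaw 10.38
 F [ 1.61 -9.41  2.83] T [-1.83 -0.39 -0.05] grip 0.454 q [ 0.05  0.83 -0.1   1.52  0.11  0.79  0.08]
```

>>> play_rows:
  dp:
    - [-0.03,0,0]
    - [-0.06,0,0]
    - [-0.06,0,0]
    - [-0.06,0,0]
  rot:
    - [0,0,0]
    - [0,0,0]
    - [0,0,0]
    - [0,0,0]
  claw: [-0.09,-0.09,-0.09,-0.09]

```text
t: 12.55
tool_pos: [0.6892, -0.0365, 0.0458]
orientation: [-1.291, 1.066, -1.088]
wrist_force: [3.7, -14.4, 0.8]
gripper_width: 0.454
```

```bash
python3 st.py
```

```text
t 12.55 tcp [ 0.6892 -0.0365  0.0458] fence [ -44.9 -149.8]
 tool x [ 0.177 -0.984  0.011] yaw -79.8
 tool y [ 0.008 -0.01  -1.   ] yaw -50.19
 tool z [0.984 0.177 0.007] yaw 10.21
 F [  3.68 -14.43   0.82] T [-2.84 -0.66  0.07] grip 0.454 q [ 0.05  0.83 -0.1   1.53  0.12  0.78  0.08]
```

>>> play_rows:
  dp:
    - [0.1,0,0]
    - [0.25,0,0]
    - [0.25,-0.4,0]
    - [0.25,-0.8,0]
    - [0.25,-1,0]
    - [0.25,-1,0]
  rot:
    - [0,0,0]
    - [0,0,0]
    - [0,0,0]
    - [0,0,0]
    - [0,0,0]
    - [0,0,0]
  claw: [-0.09,-0.09,-0.09,-1,-1,-1]

```text
t: 13.3
tool_pos: [0.6935, -0.0598, 0.147]
orientation: [-1.289, 1.065, -1.089]
wrist_force: [0.6, -0.9, -0.1]
gripper_width: 0.139
```

>>> play_rows:
  dp:
    - [-0.2,-0.6,0]
    - [-0.2,-0.9,0]
    - [-0.2,-0.9,0]
    - [-0.2,-0.9,0]
    - [-0.2,-0.9,0]
  rot:
    - [0,0,0]
    - [0,0,0]
    - [0,0,0]
    - [0,0,0]
    - [0,0,0]
  claw: [-1,-1,-1,-1,-1]

```text
t: 13.92
tool_pos: [0.6878, -0.0394, 0.2342]
orientation: [-1.292, 1.068, -1.087]
wrist_force: [0.4, 0.4, 0.1]
gripper_width: 0.007
```

Run:
```python
from st import *
import pickle
st()
for n in ("wrist","scene"):
    c=r.get_calibration(n); p,d=r.camera(n); cv2.imwrite(f"pics/{n}5.png",p[:,:,::-1]); np.save(f"pics/{n}5.npy",d); pickle.dump(c,open(f"pics/c5{n}.pkl","wb"))
im=cv2.imread("pics/scene5.png"); cv2.imwrite("pics/scene5c.png",cv2.resize(im[220:370,240:440],None,fx=4,fy=4))
```

```text
t 13.925 tcp [ 0.6878 -0.0394  0.2342] fence [ -46.8 -152.4]
 tool x [ 0.177 -0.984  0.011] yaw -79.79
 tool y [ 0.006 -0.01  -1.   ] yaw -56.16
 tool z [0.984 0.177 0.005] yaw 10.21
 F [0.37 0.35 0.13] T [-0.    0.    0.01] grip 0.007 q [ 0.06  0.61 -0.12  1.43  0.09  1.1   0.11]
```

View pics/wrist5.png

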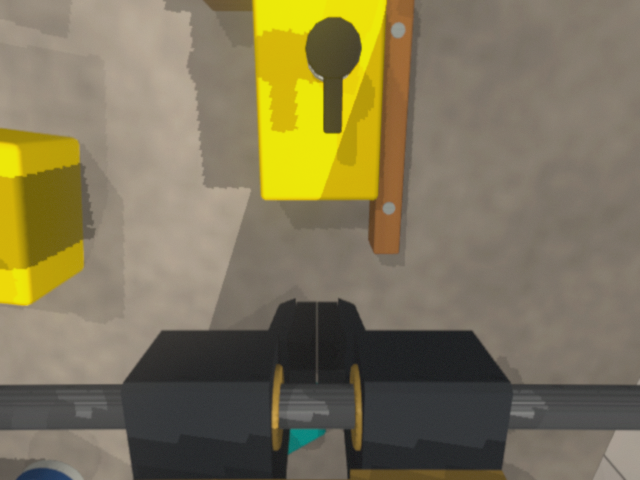

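View pics/scene5c.png

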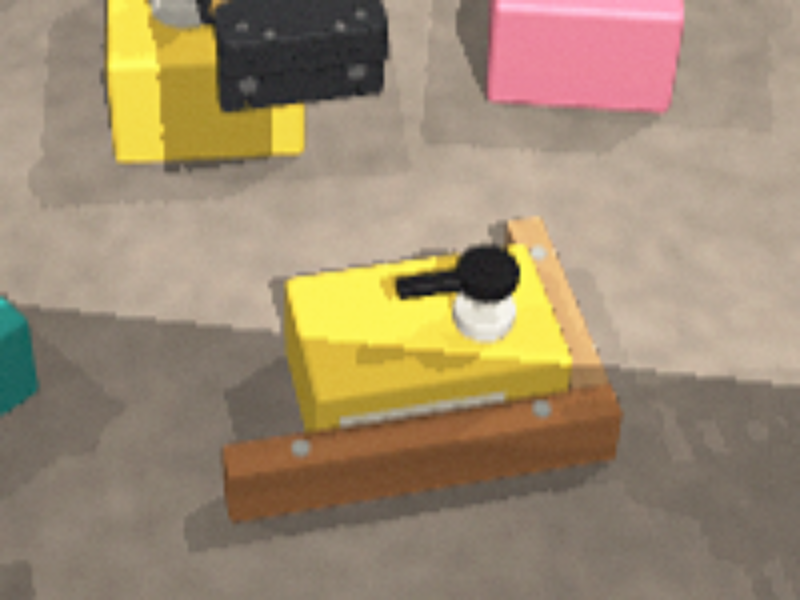

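It looks home. I'll move forward for a view of the corner before pressing.

>>> play_rows:
  dp:
    - [-0.3,0,0]
    - [-0.6,0,0.02]
    - [-0.7,0,0.05]
    - [-0.7,0,0.05]
    - [-0.7,0,0.05]
  rot:
    - [0,0,0]
    - [0,0,0]
    - [0,0,0]
    - [0,0,0]
    - [0,0,0]
  claw: [-1,-1,-1,-1,-1]

```text
t: 14.65
tool_pos: [0.681, 0.0284, 0.2342]
orientation: [-1.291, 1.068, -1.09]
wrist_force: [-0.9, 0.1, 0.1]
gripper_width: 0.008
```

Run:
```python
from st import *
import pickle
st()
c=r.get_calibration("wrist"); p,d=r.camera("wrist"); im=np.ascontiguousarray(p[:,:,::-1]); cv2.imwrite("pics/wrist6.png",im); np.save("pics/wrist6.npy",d); pickle.dump(c,open("pics/c6.pkl","wb"))
hsv=cv2.cvtColor(im,cv2.COLOR_BGR2HSV); W=worldmap(c,d)
yel=cv2.inRange(hsv,(20,120,60),(35,255,255)); wood=cv2.inRange(hsv,(5,90,80),(19,255,255))
blk=cv2.inRange(hsv,(0,0,0),(180,255,70))*(abs(W[...,2]-.103)<.006).astype(np.uint8)
for nm,m,z in (("yel",yel,.062),("wood",wood,.04),("blk",blk,.104)):
    m=cv2.morphologyEx(m,cv2.MORPH_OPEN,np.ones((3,3)))*(abs(W[...,2]-z)<.008)
    m=m.astype(np.uint8); N,L,S,Cc=cv2.connectedComponentsWithStats(m)
    for i in range(1,N):
        if S[i,4]<500: continue
        k=cv2.findContours((L==i).astype(np.uint8),cv2.RETR_EXTERNAL,cv2.CHAIN_APPROX_NONE)[0][0]
        ap=cv2.approxPolyDP(k,4,True).reshape(-1,2); P=cast(c,ap,z)
        print(nm,S[i].tolist()); print(ap.tolist()); print([ff(q).round(1).tolist() for q in P], (P[:,:2]*1000).round(1).tolist())
```

```text
t 14.65 tcp [0.681  0.0284 0.2342] fence [-41.2 -84.5]
 tool x [ 0.175 -0.984  0.012] yaw -79.9
 tool y [ 0.008 -0.011 -1.   ] yaw -54.47
 tool z [0.984 0.175 0.006] yaw 10.1
 F [-0.93  0.14  0.07] T [-0.02  0.03 -0.04] grip 0.008 q [-0.03  0.6  -0.13  1.45  0.09  1.09 -0.  ]
yel [249, 100, 125, 183, 18413]
[[250, 102], [258, 280], [366, 280], [372, 102]]
[[-87.2, -0.5], [-87.9, -135.4], [-1.3, -136.0], [-1.1, -0.9]] [[620.6, 102.6], [644.3, -30.2], [729.6, -15.1], [705.4, 117.8]]
yel [0, 224, 62, 151, 1954]
[[1, 224], [2, 231], [39, 236], [48, 374], [61, 355], [53, 235], [44, 229]]
[[-280.6, -88.1], [-281.1, -93.6], [-254.1, -97.7], [-270.5, -220.1], [-256.3, -201.8], [-243.4, -97.0], [-249.2, -92.2]] [[446.2, -18.4], [446.7, -23.9], [474.0, -23.1], [479.9, -146.4], [490.6, -125.9], [484.4, -20.4], [477.8, -16.8]]
wood [198, 70, 204, 256, 11183]
[[199, 70], [202, 100], [374, 102], [370, 264], [365, 325], [387, 325], [401, 70]]
[[-126.7, 22.4], [-126.3, 1.5], [3.2, -0.4], [4.5, -130.4], [1.9, -187.8], [21.5, -188.0], [22.4, 21.8]] [[577.7, 118.0], [581.8, 97.6], [709.6, 119.1], [734.3, -8.5], [742.1, -65.5], [761.4, -62.1], [724.4, 144.3]]
```

View pics/wrist6.png

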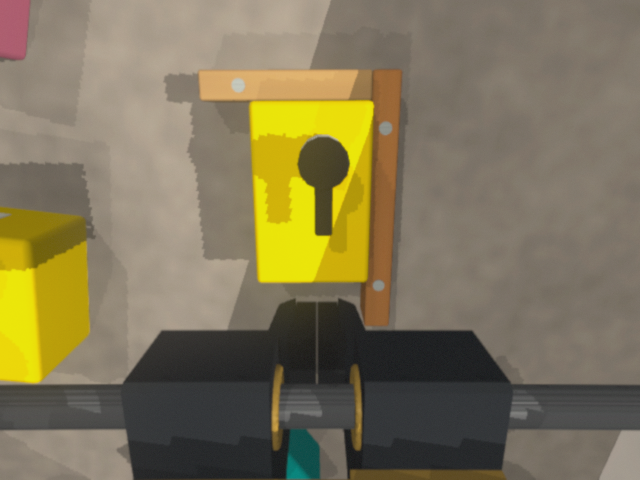

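Run:
```python
from st import *
import pickle
c=pickle.load(open("pics/c6.pkl","rb")); im=cv2.imread("pics/wrist6.png"); d=np.load("pics/wrist6.npy")
print(ff(cast(c,[(323,163)],.104)[0]).round(1))
m=((im.max(2)<75)).astype(np.uint8); m[:125]=0;m[195:]=0;m[:,:290]=0;m[:,360:]=0
m=cv2.morphologyEx(m,cv2.MORPH_OPEN,np.ones((21,21))); k=cv2.findContours(m,0,cv2.CHAIN_APPROX_NONE)[0]
(x,y),rad=cv2.minEnclosingCircle(max(k,key=cv2.contourArea)); print(x,y,rad,ff(cast(c,[(x,y)],.104)[0]).round(1),"z",np.median(worldmap(c,d)[150:170,315:330,2]))
M=R.from_rotvec(r.observe()['orientation']).as_matrix(); 
t=C+np.array([[np.cos(Y),-np.sin(Y)],[np.sin(Y),np.cos(Y)]])@np.array([-.037,-.040]); p=r.observe()['tool_pos']
print(t, "tool dp", M.T@(np.r_[t,.115]-p)*10)
```

```text
[-36.6 -38.5]Traceback (most recent call last):
  File "<stdin>", line 7, in <module>
ValueError: max() iterable argument is empty
```

Run:
```python
from st import *
o=r.observe(); M=R.from_rotvec(o['orientation']).as_matrix()
t=C+np.array([[np.cos(Y),-np.sin(Y)],[np.sin(Y),np.cos(Y)]])@np.array([-.037,-.040])
for z in (.2,.140,.114): print(z,t,"tool dp", (M.T@(np.r_[t,z]-o['tool_pos'])*10).round(3))
```

```text
0.2 [0.67712862 0.07287793] tool dp [-0.449  0.337  0.038]
0.14 [0.67712862 0.07287793] tool dp [-0.456  0.937  0.035]
0.114 [0.67712862 0.07287793] tool dp [-0.459  1.197  0.033]
```

>>> play_rows:
  dp:
    - [-0.3,0.1,0.03]
    - [-0.45,0.34,0.04]
    - [-0.45,0.6,0.04]
    - [-0.456,0.9,0.035]
    - [-0.456,0.94,0.035]
    - [-0.456,0.94,0.035]
    - [-0.456,0.94,0.035]
  rot:
    - [0,0,0]
    - [0,0,0]
    - [0,0,0]
    - [0,0,0]
    - [0,0,0]
    - [0,0,0]
    - [0,0,0]
  claw: [-1,-1,-1,-1,-1,-1,-1]

```text
t: 15.58
tool_pos: [0.6782, 0.0727, 0.1413]
orientation: [-1.289, 1.067, -1.091]
wrist_force: [0.4, 0.2, 0.6]
gripper_width: 0.005
```

Run:
```python
from st import *
st()
p,d=r.camera("side"); cv2.imwrite("pics/side7.png",cv2.resize(p[160:320,140:340,::-1],None,fx=4,fy=3.75*1.0))
```

```text
t 15.575 tcp [0.6782 0.0727 0.1413] fence [-36.  -40.4]
 tool x [ 0.175 -0.985  0.012] yaw -79.94
 tool y [ 0.01 -0.01 -1.  ] yaw -45.52
 tool z [0.985 0.175 0.008] yaw 10.06
 F [0.43 0.23 0.59] T [-0.    0.   -0.06] grip 0.005 q [-0.1   0.69 -0.13  1.52  0.12  0.93 -0.09]
```

View pics/side7.png

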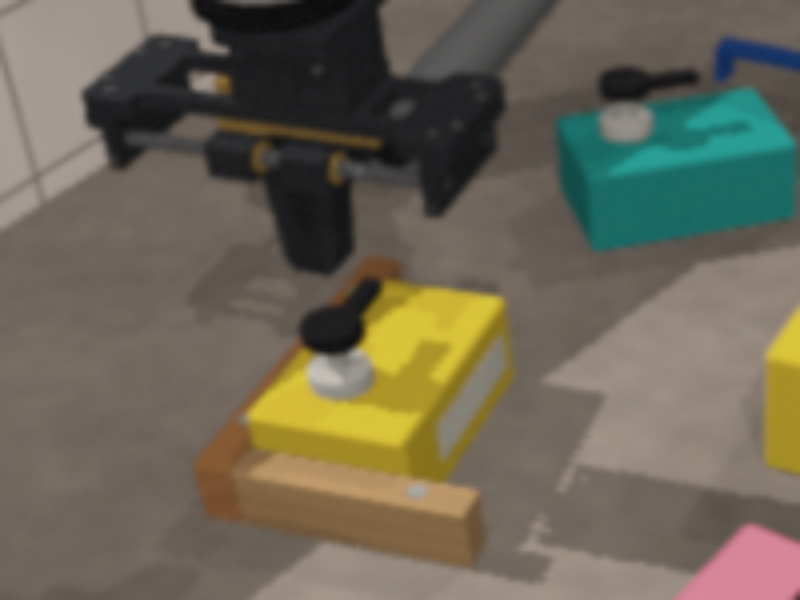

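>>> play_rows:
  dp:
    - [0,0.2,0]
    - [0,0.32,0]
    - [0,0.37,0]
    - [0,0.4,0]
    - [0,0.43,0]
    - [0,0.46,0]
    - [0,0.49,0]
    - [0,0.51,0]
    - [0,0.53,0]
    - [0,0.55,0]
    - [0,0.56,0]
    - [0,0.56,0]
  rot:
    - [0,0,0]
    - [0,0,0]
    - [0,0,0]
    - [0,0,0]
    - [0,0,0]
    - [0,0,0]
    - [0,0,0]
    - [0,0,0]
    - [0,0,0]
    - [0,0,0]
    - [0,0,0]
    - [0,0,0]
  claw: [-1,-1,-1,-1,-1,-1,-1,-1,-1,-1,-1,-1]

```text
t: 17.12
tool_pos: [0.6787, 0.0725, 0.0902]
orientation: [-1.289, 1.067, -1.091]
wrist_force: [-17.7, -2.1, 36.7]
gripper_width: 0.005
```

```bash
python3 st.py
```

```text
t 17.125 tcp [0.6787 0.0725 0.0902] fence [-35.5 -40.7]
 tool x [ 0.174 -0.985  0.012] yaw -79.95
 tool y [ 0.01 -0.01 -1.  ] yaw -45.73
 tool z [0.985 0.175 0.008] yaw 10.05
 F [-17.66  -2.14  36.7 ] T [-0.47  3.78 -0.  ] grip 0.005 q [-0.1   0.76 -0.12  1.54  0.13  0.84 -0.09]
```

The pump is on its stop (TCP z = 0.0902, 37 N). I'll hold briefly, then release straight up.

>>> play_rows:
  dp:
    - [0,0,0]
    - [0,0,0]
    - [0,-0.05,0]
    - [0,-0.1,0]
    - [0,-0.15,0]
    - [0,-0.25,0]
    - [0,-0.5,0]
    - [0,-0.9,0]
    - [0,-1,0]
    - [0,-1,0]
  rot:
    - [0,0,0]
    - [0,0,0]
    - [0,0,0]
    - [0,0,0]
    - [0,0,0]
    - [0,0,0]
    - [0,0,0]
    - [0,0,0]
    - [0,0,0]
    - [0,0,0]
  claw: [-1,-1,-1,-1,-1,-1,-1,-1,-1,-1]

```text
t: 18.38
tool_pos: [0.678, 0.0736, 0.1906]
orientation: [-1.288, 1.066, -1.092]
wrist_force: [0.6, 0.2, -0.2]
gripper_width: 0.005
```

>>> play_rows:
  dp:
    - [0.3,-0.1,0]
    - [0.6,-0.3,0]
    - [0.8,-0.45,0]
    - [0.8,-0.45,0]
    - [0.8,-0.45,0]
  rot:
    - [0,0,0]
    - [0,0,0]
    - [0,0,0]
    - [0,0,0]
    - [0,0,0]
  claw: [-1,-1,-1,-1,-1]

```text
t: 19.0
tool_pos: [0.6908, -0.0029, 0.2354]
orientation: [-1.288, 1.067, -1.089]
wrist_force: [0.2, -0.3, 0.1]
gripper_width: 0.003
```

Run:
```python
from st import *
st()
c=r.get_calibration("wrist"); p,d=r.camera("wrist"); im=np.ascontiguousarray(p[:,:,::-1]); cv2.imwrite("pics/wrist8.png",im)
W=worldmap(c,d); hsv=cv2.cvtColor(im,cv2.COLOR_BGR2HSV)
yel=cv2.inRange(hsv,(20,120,60),(35,255,255)); m=cv2.morphologyEx(yel,cv2.MORPH_OPEN,np.ones((3,3)))*(abs(W[...,2]-.062)<.008).astype(np.uint8); m[:,:150]=0
k=max(cv2.findContours(m,0,cv2.CHAIN_APPROX_NONE)[0],key=cv2.contourArea); ap=cv2.approxPolyDP(k,4,True).reshape(-1,2)
print(ap.tolist(),[ff(q).round(1).tolist() for q in cast(c,ap,.062)])
T=C+np.array([[np.cos(Y),-np.sin(Y)],[np.sin(Y),np.cos(Y)]])@np.array([-.037,-.040])
u,v=proj(c,[[*T,.104]])[0].round().astype(int); print("pump px",u,v,"z",np.median(W[v-5:v+6,u-5:u+6,2]))
p2,_=r.camera("scene"); cv2.imwrite("pics/scene8.png",p2[:,:,::-1])
```

```text
t 19.0 tcp [ 0.6908 -0.0029  0.2354] fence [ -37.3 -117. ]
 tool x [ 0.176 -0.984  0.011] yaw -79.86
 tool y [ 0.01  -0.009 -1.   ] yaw -42.93
 tool z [0.984 0.176 0.008] yaw 10.14
 F [ 0.16 -0.29  0.07] T [ 0.03 -0.02 -0.01] grip 0.003 q [ 0.01  0.61 -0.12  1.42  0.09  1.1   0.05]
[[243, 52], [251, 242], [361, 242], [367, 53]] [[-86.2, -0.5], [-87.6, -136.2], [-1.6, -136.8], [-1.2, -1.4]]
pump px 315 112 z 0.10434653787439835
```

View pics/wrist8.png

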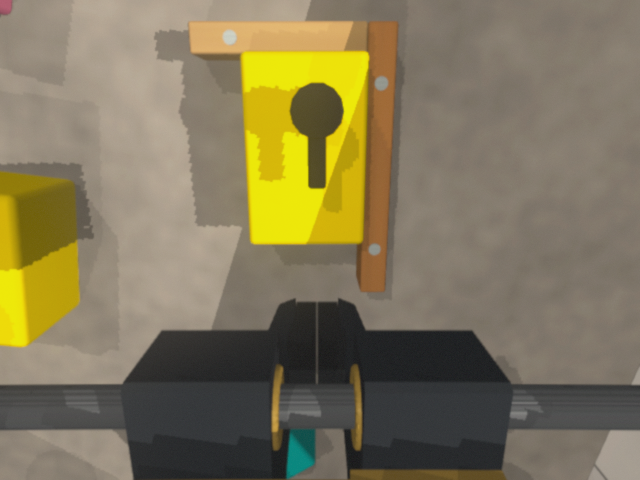

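View pics/scene8.png

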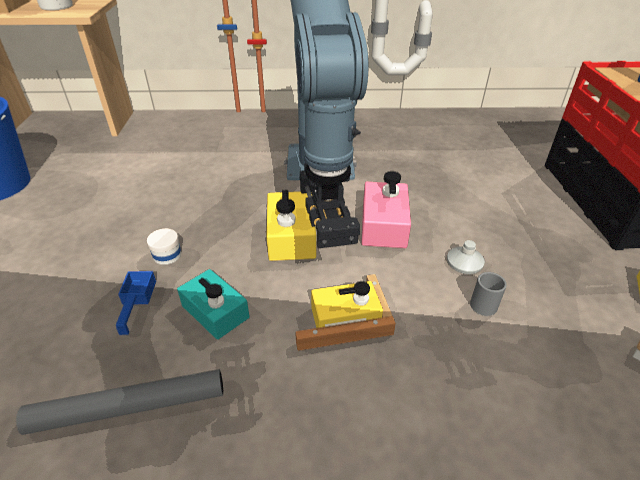

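The box is still square in the corner, the pump top is back at 104 mm, and nothing else has moved. Handing in.

```bash
python3 -c "
from workcell import r
print(r.job_done())"
```

```text
the job is handed in; nothing more can be done
None
```

I slid the small yellow dispenser into the corner of the stop, pressed its pump to the stop, let it spring back, and handed the job in at about 19 s. No verdict is reported at hand-in.

- **Slide:** I pushed it with the fingertips against the long batten, where the fingers stopped within a millimetre of the expected point at 8 N. I then slid it along to the short batten, where it stopped solid at 14 N.
- **Pump:** I pressed it with the fingers shut. The fingertips stopped at 90.2 mm above the floor, the expected full stroke. The downward force was 37 N, with about 18 N of sideways force, mostly towards the long batten. That is well above the 8.5 N spring; the dispenser's position afterwards did not change beyond measuring noise.
- **Last checks:** The dispenser's corner measured within about 2 mm of the stop's inner corner in the wrist view. Part of that is its rounded edges and the 2 mm camera calibration. It is turned less than about 0.01 rad from square.
- **At hand-in:** The pump top is back at 104 mm and the arm was clear, with no contact force. The tin, coupler, shower head and scoop look unmoved in the scene picture; I compared them by eye and did not measure them again.

No check failed or disagreed.

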